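# Snap the retaining clip onto a pulley shaft with a fork tool

### The job

Take the fork tool from its stand and use it to push the split clip lying on the belt pulley sideways into the groove of the shaft until it snaps in and bottoms on the shaft. Prove that it is home by keeping a press of about 18 N on it through the fork for half a second, never more than 30 N on clip or pulley and without touching the clip with the gripper; then lay the fork back in its stand and let go, leaving the other things on the bench where they are.

Things in the scene. Friction and masses are not known exactly. Their poses are not given: they have to be found in the camera images.
- pulley: Fixed bearing stand with a toothed aluminium belt pulley lying flat on a vertical steel shaft. Origin on the shaft axis at bench height, z up. Dark base plate 130 x 110 x 10 mm; pulley 120 mm in diameter, 41 to 65 mm above the bench, with a flat upper face.
- groove (a point): Point on the shaft axis at the pulley's upper face, 65 mm above the bench, where the clip's origin must come to lie. From here up to 12 mm higher the shaft has a groove with a neck 16 mm in diameter; above it the shaft's head is 24 mm in diameter and ends 93 mm above the bench.
- clip: Loose steel split clip, E-shaped from above, 10 mm thick, 40 mm wide (y), 50 g, flat on the pulley's face, origin 20 to 26 mm from the shaft axis, open mouth (+x) toward the shaft within 0.2 rad. Origin: underside, at the point that lies on the shaft axis when the clip is home. A tail 10 mm wide sticks out from the middle of its back to x = -28 mm. A centre tooth at x = -8 mm bottoms on the neck.
- clip_back (a point): Point on the clip's axis at the flat back face of its bridge (x = -18 mm in the clip's frame, 5 mm above its underside); the back face runs 20 mm to either side. The fork pushes here best with its blade's middle 5 to 6 mm above the pulley's face: a blade that drags on the pulley takes part of the push.
- clip_mouth (a point): Point midway between the jaw tips (x = +6.5 mm in the clip's frame). The two sprung jaws leave a gap of 11 mm and must spread over the 16 mm neck: touching when the clip's origin is about 12 mm before the axis, the push rises to some 6 to 13 N, then drops as the clip snaps forward; once the tooth bottoms, it rises steeply.
- fork: Loose fork tool, 155 mm long, about 120 g, level in its stand. Origin at the handle's centre, +x toward the fork, z up. Black handle 100 (x) x 22 (y) x 20 mm; then a flat steel fork 6 mm thick at the handle's mid-height, 40 mm wide, with two blunt prongs that end at x = 105 mm. The slot between them, 18 mm wide and 19 mm deep, takes in the clip's tail so that the prong ends push on the clip's back.
- fork_tip (a point): Point midway between the prong ends of the fork, at x = 105 mm on the fork's axis.
- stand: Fixed grey stand, base 130 x 60 x 12 mm, with two saddles 12 mm long, centred 40 mm before and behind its origin (68 mm free between them for fingers). They carry the handle's underside 45 mm above the bench between sloping cheeks 58 mm high, about 26 mm apart below and 32 mm at the top. Origin at bench height in its middle, x along the handle and toward the fork's prongs, z up.
- rest (a point): Point 55 mm above the stand's origin, where the centre of the fork's handle rests.
- beaker: Bystander: small glass beaker, 52 mm wide and 66 mm high; origin at the centre of its underside.
- tape: Bystander: roll of masking tape lying flat, 80 mm wide and 19 mm high; origin at the centre of its underside.
- black_stopper: Bystander: black conical stopper, 25 mm wide and 24 mm high; origin at the centre of its underside.

How it is judged:
On the way, in this order (a step that is already met when the one before it is completed fails the run):
1. the fork tool is lifted off its stand (z of fork in the frame of rest above 0.015 m), for 0.1 s.
2. the clip is home in the groove and held pressed with more than 10 N by the fork for 0.3 s (horizontal distance between clip and groove below 0.0025 m and contact force between fork and clip above 10 N), for 0.3 s.
At the end, for the whole second after the job is handed in: The clip lies flat (within 0.1 rad, 3 mm) in the groove with its origin within 2.5 mm of the shaft axis; the fork lies at rest in both saddles of its stand, its handle centre within 15 mm of the rest point and along the stand within 0.12 rad (horizontal distance between clip and groove below 0.0025 m and z of clip in the frame of groove between -0.003 and 0.003 m and angle between clip's own z axis and vertical below 0.1 rad and distance between fork and rest below 0.015 m and angle between the x axis of fork and the x axis of stand, either way round below 0.12 rad and linear speed of each of fork, clip below 0.02 m/s); the robot touches nothing.
It fails at once if the fork presses the clip with more than 30 N (contact force between fork and clip above 30 N).
It fails at once if the fork presses the pulley or its stand with more than 30 N (contact force between fork and pulley above 30 N).
It fails at once if the gripper or arm touches the clip (contact force between any of the fingers, the arm and clip above 0.5 N).
It fails at once if a bystander is moved by more than 20 mm (distance of any of beaker, tape, black_stopper from where it was at the start of the episode above 0.02 m).
It also fails if it takes over 61 s, if anything falls off the work surface, if the arm or the gripper's body presses on something with over 40 N, if the wrist force passes 120 N, or if a joint passes its speed limit or range.

### The arm

A 7-joint arm with a two-finger parallel gripper is mounted at the origin on a cart in front of the work surface, level with it; the furniture and walls round the work are solid. World frame = base frame: x ahead of the robot, y to its left, z up, the work surface at z = 0. Lengths are in m, angles in rad, forces in N, time in s.
With the tool pointing down it reaches from about 0.425 to 0.95 m from the base axis. Payload 16.7 kg.
Tool frame: the origin (TCP) lies at the very end of the fingers, on their centre line; the grasp point (between the pads) lies 19 mm behind it; z points along the fingers, x is the direction in which the jaws open and shut, and the axes are right-handed (so a half turn about z gives the same grasp; the last joint's range is limited). The gripper opens to 94 mm and grips with 3 to 60 N. Pads are 16 mm wide; open, the fingers measure 119 mm over their backs; the gripper's body (75 mm by 177 mm) begins 78 mm behind the grasp point.
Start: joints at [1.127, 0.426, 0.074, 1.606, -0.034, 1.111, -0.067], TCP at [0.195, -0.646, 0.205] pointing down, gripper open.
Joint ranges: [-2.85, 2.85], [-0.5, 2.14], [-1.23, 1.37], [0.21, 2.46], [-1.02, 4.16], [0.16, 2.05], [-2.73, 2.73]. Speed limits (rad/s): [1.89, 1.89, 2.39, 2.39, 3.01, 3.01, 3.01].

### API

Orientations are given as a unit quaternion [w, x, y, z].
In Python, from bench import bot, optics gives the robot as it stands.
- The arm moves only by the tool drive_tool, never from a script. Its argument "increments" is one flat list of numbers, 5 for each row, row after row: the gripper's target within -1 to 1 (shut at 1, half-way at 0, fully open at -1), then the shift along the tool's x, y, z in m, then the turn about the tool's z in rad. A call has 1 to 5 rows; each row shifts and turns the commanded pose from where the row before left it, along the tool's axes as they then stand; what a row does not reach is not made up. A row lasts 1/10 s, in which the tool goes at most 50 mm and 8.59 degrees, less where a joint would pass 70% of its speed; a pose out of reach is approached as far as the arm can. A call is refused whole if a number of a shift passes 0.05 or a number of a turn 0.15, either way. A call with a gripper value outside its range is refused whole. The fingers move at their own pace and stop on an object; the grip force is fixed at half the most. Time passes only in rows, so rows that do not move let the fingers close. It gives the time, the measured TCP pose, the force and the opening at its end, in the units of the state.
- bot.observe(): the state, without advancing time (a new reading comes with each control period).
- optics.snapshot(name): name is "side" or "top"; returns the picture (420x560x3 uint8, blue, green, red); there is no depth.
- optics.calibration(name): a dict with "camera_matrix" (3x3 intrinsics, pixels), "cam_to_world" (4x4, takes a point from camera to world coordinates). Camera axes: x right, y up, looking along -z (the intrinsics and any distortion apply to the point x, -y, -z); pixel columns grow to the right and rows downward; lengths in m; the calibration is good to about 2 mm. A picture is of the moment at which its call begins. calibration takes no time and is no camera call.
- bot.close_job(): hands the job in, once; it reports no verdict.
The state is a dict: "t": time; "q": joint angles; "qvel": joint speeds; "joint_efforts": joint torques, N m; "eef_pos": TCP position; "tool_rot": TCP orientation; "contact_force": force on the tool from outside, world axes, zero at the start; "moment": the same for the moment, N m; "finger_gap": finger opening in m.
Only numpy, scipy, OpenCV 4.12 (cv2) and the standard library are available. Lean on these libraries where they do the work, as an engineer would, in place of code of your own. Each camera call takes 0.05 s, during which the arm holds its last target. There are 200 camera calls.

## Working session

There is one attempt and no reset: what is moved stays moved. The work goes in short steps, Python scripts to look and compute and a tool call to move; the robot and the scene stay as the last step left them, time stands still between calls to the robot, and variables do not carry over. Pictures are saved under pics/ and viewed, about 8 in all and at most 12, crops included, and the job is handed in when it is done.

Besides the shell and the picture viewer there is one more tool, called after "Request:" as name(argument=value, ...), one argument or row to a line, values as JSON. drive_tool: Moves the arm, as the interface text tells. Its arguments: {"type":"object","properties":{"increments":{"type":"array","items":{"type":"number"}}},"required":["increments"]}

```bash
mkdir -p pics
cat > h.py <<'E'
import numpy as np, cv2
from bench import bot, optics
def snap(n,f):
    im=optics.snapshot(n); cv2.imwrite('pics/'+f,im); return im
def pix2w(n,u,v,z):
    c=optics.calibration(n); K=np.array(c['camera_matrix']); T=np.array(c['cam_to_world'])
    d=np.linalg.inv(K)@[u,v,1]; d=T[:3,:3]@[d[0],-d[1],-d[2]]; o=T[:3,3]
    return o+d*(z-o[2])/d[2]
def w2pix(n,p):
    c=optics.calibration(n); K=np.array(c['camera_matrix']); T=np.array(c['cam_to_world'])
    q=T[:3,:3].T@(np.array(p)-T[:3,3]); q=K@[q[0],-q[1],-q[2]]; return q[:2]/q[2]
E
python3 - <<'E'
from h import *
print(bot.observe())
for n in('top','side'):
    im=snap(n,n+'0.png'); print(optics.calibration(n))
E
```

```text
{'t': 0.0, 'q': array([ 1.12750034,  0.42670471,  0.07384993,  1.60659679, -0.03409282,
        1.11080693, -0.0671158 ]), 'qvel': array([-0.0006244 , -0.00129613,  0.00099534,  0.00061997, -0.00023125,
        0.00020319, -0.00061539]), 'joint_efforts': array([-2.34416784e-04, -9.35819936e+01,  3.66612375e+00, -4.54210782e+01,
       -4.87696810e-02,  1.97513367e-02,  6.78948004e-05]), 'eef_pos': array([ 0.19531448, -0.64566995,  0.20479831]), 'tool_rot': array([-3.34467164e-04,  8.02977549e-01, -5.96008944e-01, -5.31835368e-04]), 'contact_force': array([ 0.51686197, -0.40578988, -0.45420268]), 'moment': array([-0.01414979,  0.01694483, -0.05269424]), 'finger_gap': 0.09406694592267884}
{'camera_matrix': array([[381.74077833,   0.        , 284.62275513],
       [  0.        , 381.74077833, 216.85517113],
       [  0.        ,   0.        ,   1.        ]]), 'cam_to_world': array([[-0.04957976,  0.97630127, -0.21066009,  0.33096371],
       [-0.99875953, -0.04943725,  0.00594611, -0.1617733 ],
       [-0.00460927,  0.21069357,  0.97754129,  0.97122525],
       [ 0.        ,  0.        ,  0.        ,  1.        ]])}
{'camera_matrix': array([[414.53100986,   0.        , 284.30876384],
       [  0.        , 414.53100986, 209.36740676],
       [  0.        ,   0.        ,   1.        ]]), 'cam_to_world': array([[-0.98155579,  0.07184936, -0.17716068,  0.33699282],
       [-0.19023654, -0.45883747,  0.86791603,  0.65804138],
       [-0.01892874,  0.88561044,  0.46404294,  0.53741977],
       [ 0.        ,  0.        ,  0.        ,  1.        ]])}
```

View pics/top0.png

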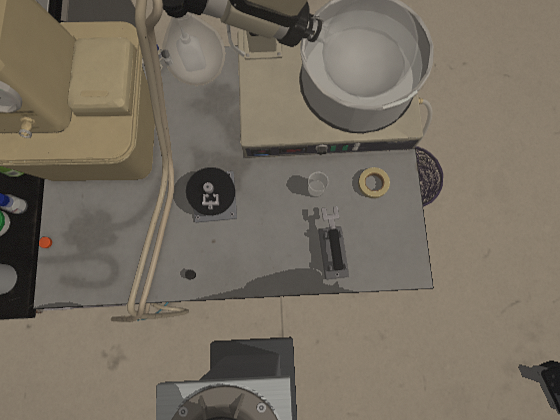

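View pics/side0.png

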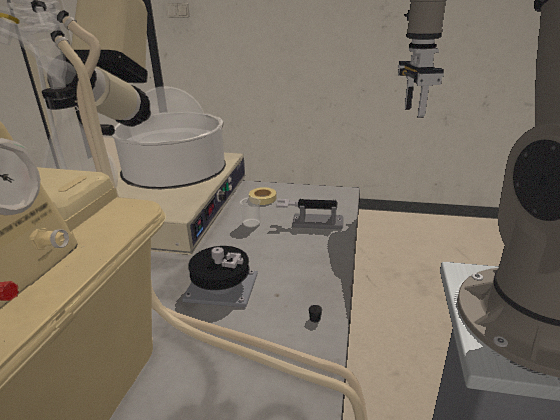

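The top view shows the pulley near (210,190) with the clip robot-side of the shaft. The fork is in its stand at (333,245) with its prongs pointing away from the robot. The beaker is at (317,183), the tape at (374,182) and the stopper at (190,274). Next I'll enlarge.

Run:
```python
import cv2, numpy as np
a=cv2.imread('pics/top0.png')
c1=cv2.resize(a[160:225,175:245],None,fx=8,fy=8,interpolation=cv2.INTER_CUBIC)  # 560x520
c2=cv2.resize(a[200:285,300:355],None,fx=6,fy=6,interpolation=cv2.INTER_CUBIC) #330x510
o=np.zeros((520,890,3),np.uint8); o[:520,:560]=c1; o[:510,560:]=c2
o=cv2.resize(o,(800,467)); 
cv2.imwrite('pics/cropA.png',o[:, :])
```

```text
(no output)
```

View pics/cropA.png

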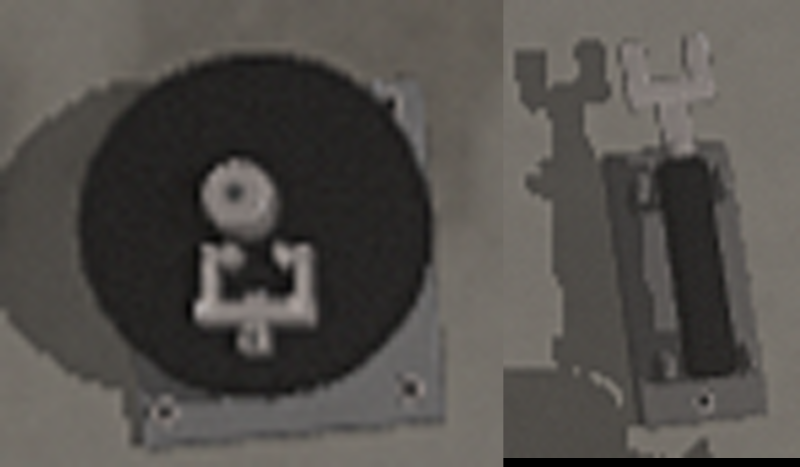

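Run:
```python
from h import *
A=lambda x,y:(x/7.191+174.5,y/7.191+159.5)
B=lambda x,y:((x-503.4)/5.393+299.5,y/5.393+199.5)
np.set_printoptions(precision=4,suppress=True)
for nm,p,z in [('pulley',A(256,226),.065),('head',A(236,192),.093),('backL',A(197,318),.07),('backR',A(317,318),.07),('tail',A(256,353),.072),('jawL',A(226,258),.075),('jawR',A(288,256),.075),
 ('hFL',B(662,157),.065),('hFR',B(708,157),.065),('hBL',B(688,378),.065),('hBR',B(735,373),.065),('tipL',B(632,40),.058),('tipR',B(696,35),.058),
 ('sBL',B(642,424),.012),('sBR',B(766,412),.012),('sFL',B(603,160),.012),('sFR',B(723,142),.012),('pl BL',A(148,448),.01),('pl BR',A(440,420),.01)]:
    print(nm,np.round(p,1),pix2w('top',*p,z))
for nm,p,z in [('beaker',(317,190),0),('tape',(374,182),.019),('stop',(190,274),.02),('bath',(245,155),0)]: print(nm,pix2w('top',*p,z))
# side check: pulley top centre, handle
for q in [(.0,0,0)]: pass
print('side pulley',pix2w('side',219,263,.065),'handle',pix2w('side',318,203,.065))
# hoses heights
for (u,v) in [(165,180),(150,230),(133,300)]: print([pix2w('top',u,v,z)[:2] for z in(0,.1,.2)],[w2pix('side',pix2w('top',u,v,z)) for z in(0,.1,.2,.3)])
```

```text
pulley [210.1 190.9] [0.6009 0.0131 0.065 ]
head [207.3 186.2] [0.6047 0.0142 0.093 ]
backL [201.9 203.7] [0.568  0.0324 0.07  ]
backR [218.6 203.7] [ 0.566  -0.0083  0.07  ]
tail [210.1 208.6] [0.5543 0.0121 0.072 ]
jawL [205.9 195.4] [0.5872 0.0214 0.075 ]
jawR [214.6 195.1] [0.5868 0.0004 0.075 ]
hFL [328.9 228.6] [ 0.4919 -0.2725  0.065 ]
hFR [337.4 228.6] [ 0.4909 -0.293   0.065 ]
hBL [333.7 269.6] [ 0.3934 -0.2766  0.065 ]
hBR [342.4 268.7] [ 0.3946 -0.2973  0.065 ]
tipL [323.3 206.9] [ 0.5479 -0.2637  0.058 ]
tipR [335.2 206. ] [ 0.5488 -0.293   0.058 ]
sBL [325.2 278.1] [ 0.3771 -0.2605  0.012 ]
sBR [348.2 275.9] [ 0.3797 -0.318   0.012 ]
sFL [318.  229.2] [ 0.5013 -0.251   0.012 ]
sFR [340.2 225.8] [ 0.5071 -0.3084  0.012 ]
pl BL [195.1 221.8] [0.5368 0.063  0.01  ]
pl BR [235.7 217.9] [ 0.5417 -0.0416  0.01  ]
beaker [ 0.6084 -0.2567  0.    ]
tape [ 0.617  -0.4043  0.019 ]
stop [0.4034 0.0732 0.02  ]
bath [ 0.7162 -0.0694  0.    ]
side pulley [0.6017 0.0191 0.065 ] handle [ 0.4399 -0.2727  0.065 ]
[array([0.6566, 0.1454]), array([0.6231, 0.1137]), array([0.5895, 0.0821])] [array([170.5884, 329.5648]), array([187.8325, 276.2153]), array([206.3012, 219.0772]), array([226.1297, 157.732 ])]
[array([0.5231, 0.182 ]), array([0.5033, 0.1466]), array([0.4836, 0.1112])] [array([235.461 , 354.8647]), array([248.9441, 295.6335]), array([263.2148, 232.9427]), array([278.344 , 166.4802])]
[array([0.3478, 0.2199]), array([0.3461, 0.1806]), array([0.3443, 0.1413])] [array([338.7278, 389.3185]), array([344.7151, 321.6733]), array([350.9513, 251.2167]), array([357.4521, 177.7697])]
```

Request:
drive_tool(
  increments=[-1, 0, 0, 0, 0.115, -1, 0, 0, 0, 0.114, -1, -0.038, -0.03, 0, 0, -1, -0.038, -0.03, 0, 0, -1, -0.038, -0.03, 0, 0],
)

```text
t: 0.6
eef_pos: [0.2784, -0.5248, 0.205]
tool_rot: [-0.0, 0.729, -0.684, -0.0]
contact_force: [0.2, -0.7, 0.4]
finger_gap: 0.094
```

Request:
drive_tool(
  increments=[-1, -0.038, -0.03, 0, 0, -1, -0.038, -0.03, 0, 0, -1, -0.038, -0.03, 0, 0, -1, -0.038, -0.03, 0, 0, -1, -0.038, -0.03, 0, 0],
)

```text
t: 1.1
eef_pos: [0.4159, -0.3253, 0.2055]
tool_rot: [0.0, 0.73, -0.684, -0.0]
contact_force: [1.3, -0.3, -0.3]
finger_gap: 0.0942
```

Request:
drive_tool(
  increments=[-1, -0.038, -0.026, 0, 0, -1, 0, 0, 0.03, 0, -1, 0, 0, 0.03, 0, -1, 0, 0, 0, 0],
)

```text
t: 1.5
eef_pos: [0.4369, -0.2862, 0.1424]
tool_rot: [0.001, 0.73, -0.684, -0.003]
contact_force: [0.0, -0.5, 0.4]
finger_gap: 0.0939
```

Run:
```python
from h import *
s=bot.observe();print(s['t'],s['eef_pos'],s['tool_rot'],s['q'])
a=snap('side','s1.png'); b=snap('top','t1.png')
o=np.hstack([cv2.resize(a[120:260,250:390],None,fx=2.857,fy=4),cv2.resize(b[170:310,260:400],(400,560))])
o=np.hstack([cv2.resize(a[130:240,260:370],(400,400),interpolation=2),cv2.resize(b[180:290,280:390],(400,400),interpolation=2)])
cv2.imwrite('pics/c1.png',o)
```

```text
1.5 [ 0.4368787  -0.28615263  0.14237941] [ 7.08255721e-04  7.29928248e-01 -6.83517921e-01 -2.73913560e-03] [ 0.54166263  0.25610511 -0.098674    1.99982248  0.03166021  0.89275445
 -1.07896673]
```

View pics/c1.png

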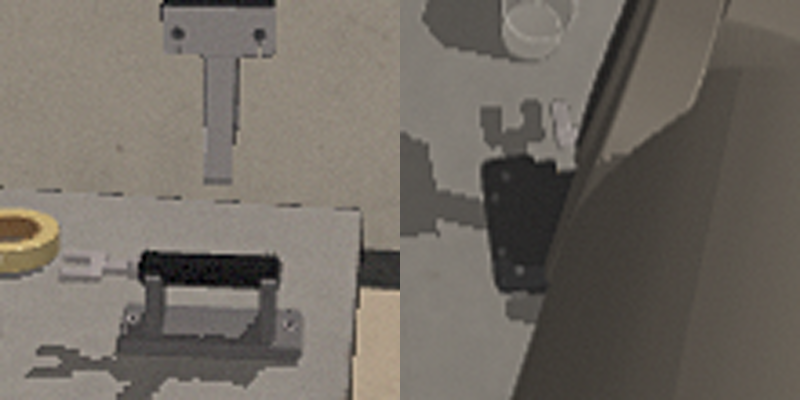

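Request:
drive_tool(
  increments=[-1, -0.001, -0.004, 0.026, 0, -1, 0, 0, 0.026, 0, -1, 0, 0, 0.026, 0, -1, 0, 0, 0.026, 0, -1, 0, 0, 0, 0],
)

```text
t: 2.1
eef_pos: [0.4419, -0.2862, 0.0404]
tool_rot: [0.0, 0.729, -0.684, -0.001]
contact_force: [0.0, 0.0, 1.1]
finger_gap: 0.0939
```

Run:
```python
from h import *
s=bot.observe();print(s['t'],s['eef_pos'],s['contact_force'])
a=snap('side','s2.png')
cv2.imwrite('pics/c2.png',cv2.resize(a[150:240,250:360],(660,540),interpolation=2))
print(w2pix('side',s['eef_pos']))
```

```text
2.1 [ 0.44185777 -0.28622513  0.04044013] [0.0431749  0.03237183 1.07527199]
[317.70825139 209.10793223]
```

View pics/c2.png

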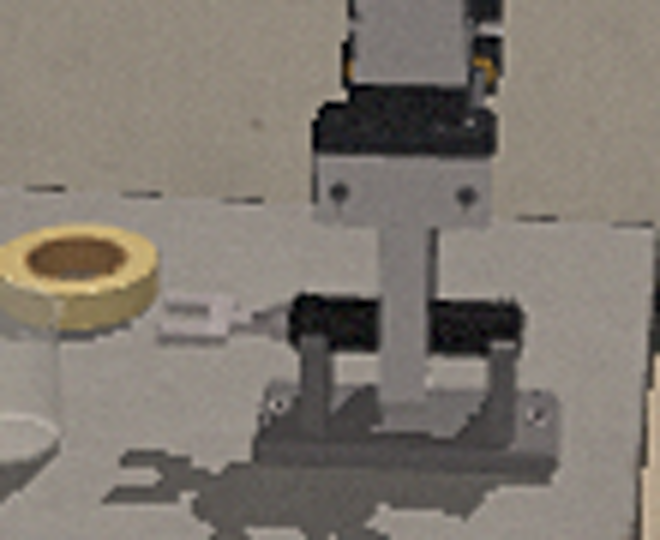

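The finger sits between the saddles at about (405,320) and the handle spans (290–522). I'll lower 4 mm and close.

Request:
drive_tool(
  increments=[-1, 0, 0, 0.004, 0, 1, 0, 0, 0, 0, 1, 0, 0, 0, 0, 1, 0, 0, 0, 0, 1, 0, 0, 0, 0],
)

```text
t: 2.65
eef_pos: [0.4429, -0.2864, 0.0379]
tool_rot: [-0.0, 0.73, -0.684, 0.0]
contact_force: [-0.6, 0.9, -1.1]
finger_gap: 0.0653
```

Request:
drive_tool(
  increments=[1, 0, 0, 0, 0, 1, 0, 0, 0, 0, 1, 0, 0, 0, 0, 1, 0, 0, 0, 0, 1, 0, 0, 0, 0],
)

```text
t: 3.15
eef_pos: [0.4426, -0.2863, 0.0374]
tool_rot: [-0.0, 0.73, -0.684, -0.0]
contact_force: [0.4, 0.1, -0.3]
finger_gap: 0.0258
```

Request:
drive_tool(
  increments=[1, 0, 0, 0, 0, 1, 0, 0, 0, 0, 1, 0, 0, 0, 0],
)

```text
t: 3.45
eef_pos: [0.4427, -0.2863, 0.0375]
tool_rot: [-0.0, 0.73, -0.684, -0.0]
contact_force: [0.3, 0.5, -0.7]
finger_gap: 0.0217
```

Request:
drive_tool(
  increments=[1, 0, 0, -0.02, 0, 1, 0, 0, -0.025, 0, 1, 0, 0, -0.03, 0, 1, 0, 0, -0.03, 0.066, 1, 0, 0, 0, 0],
)

```text
t: 3.95
eef_pos: [0.4444, -0.2873, 0.146]
tool_rot: [0.001, -0.706, 0.708, -0.003]
contact_force: [-0.9, -0.4, -1.3]
finger_gap: 0.0217
```

Request:
drive_tool(
  increments=[1, -0.035, 0, 0, 0, 1, -0.04, 0, 0, 0, 1, -0.04, 0, 0, 0, 1, -0.04, 0, 0, 0, 1, -0.04, 0, 0, 0],
)

```text
t: 4.45
eef_pos: [0.4423, -0.0898, 0.1419]
tool_rot: [-0.0, -0.707, 0.707, 0.0]
contact_force: [1.3, 0.1, -2.0]
finger_gap: 0.0217
```

Request:
drive_tool(
  increments=[1, -0.04, 0.002, 0, 0, 1, -0.04, 0.002, 0, 0, 1, -0.025, 0, 0.02, 0, 1, 0, 0, 0.02, 0, 1, 0, 0, 0, 0],
)

```text
t: 4.95
eef_pos: [0.4372, 0.0142, 0.1002]
tool_rot: [0.001, 0.707, -0.707, -0.001]
contact_force: [-0.5, 0.0, -0.5]
finger_gap: 0.0217
```

Run:
```python
from h import *
s=bot.observe();print(s['t'],s['eef_pos'],s['tool_rot'],s['contact_force'],s['q'])
a=snap('side','s3.png');b=snap('top','t3.png')
o=np.hstack([cv2.resize(a[190:310,170:290],(400,400),interpolation=2),cv2.resize(b[165:265,165:265],(400,400),interpolation=2)])
cv2.imwrite('pics/c3.png',o)
```

```text
4.95 [0.43720126 0.01418492 0.10024962] [ 0.0014717   0.70748995 -0.70672037 -0.00146013] [-0.4880196   0.03511506 -0.47314318] [ 0.10459451  0.19814981 -0.31208656  2.20096513  0.08687067  0.75777701
 -1.83489108]
```

View pics/c3.png

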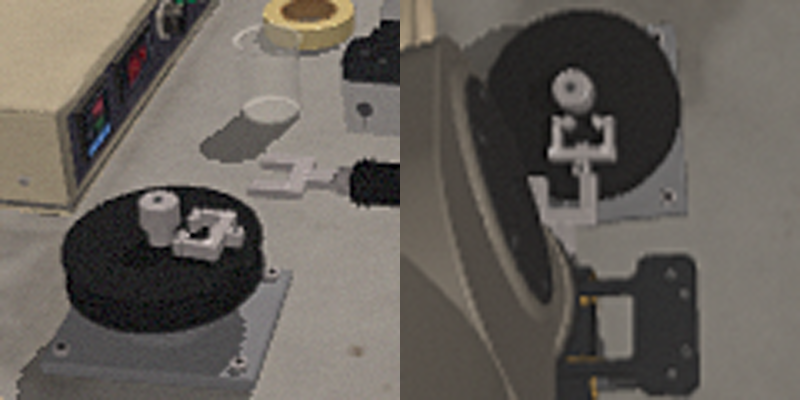

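Run:
```python
from h import *
np.set_printoptions(precision=4,suppress=True)
T=lambda x,y:((x-400)/4+164.5,y/4+164.5)
S=lambda x,y:(x/3.3333+169.5,y/3.3333+189.5)
for n,p,z in [('prL',(530,179),.1207),('prR',(598,170),.1207),('bL',(189+358,223),.1207),('bR',(597,222),.1207)]: print(n,pix2w('top',*T(*p),z))
for n,p,z in [('prong near out',(250,193),.1177),('prong far',(250,162),.1177)]: print(n,pix2w('side',*S(*p),z))
for n,p,z in [('pulley',(584,107),.065),('head',(571,88),.093),('bkL',(547,160),.07),('bkR',(614,160),.07)]: print(n,pix2w('top',*T(*p),z))
for n,p,z in [('head',(160,201),.093),('bkR top far',(240,220),.075),('bkL',(178,250),.075),('tip expected',(0,0),0)]: print(n,pix2w('side',*S(*p),z))
print(w2pix('side',[.542,.0142+.02,.1177]),w2pix('side',[.542,.0142-.02,.1177]),[S(250,193),S(250,162)])
print(w2pix('top',[.542,.0142+.02,.1207]),w2pix('top',[.542,.0142-.02,.1207]),[T(530,179),T(598,170)])
```

```text
prL [0.5422 0.0327 0.1207]
prR [ 0.5455 -0.0063  0.1207]
bL [0.516  0.0231 0.1207]
bR [ 0.5151 -0.0054  0.1207]
prong near out [0.5415 0.0344 0.1177]
prong far [0.5506 0.0025 0.1177]
pulley [0.6    0.0121 0.065 ]
head [0.6039 0.0144 0.093 ]
bkL [0.5662 0.0339 0.07  ]
bkR [ 0.5641 -0.0068  0.07  ]
head [0.6036 0.0146 0.093 ]
bkR top far [0.5601 0.0005 0.075 ]
bkL [0.587  0.0362 0.075 ]
tip expected [ 0.921  -0.4226  0.    ]
[244.2772 247.324 ] [249.9063 236.2669] [(244.50075000750007, 247.40057900579006), (244.50075000750007, 238.10048600486004)]
[196.3473 209.3722] [213.8016 208.5114] [(197.0, 209.25), (214.0, 207.0)]
```

Both views put the fork tip at about x=0.543, y=0.0135, so it is TCP+0.105 and level, as predicted. The clip back is near x≈0.566 and the shaft at about (0.602, 0.0135). Now I'll descend.

Request:
drive_tool(
  increments=[1, 0.001, 0, 0.02, 0, 1, 0, 0, 0.02, 0, 1, 0, 0, 0.006, 0, 1, 0, 0, 0, 0, 1, 0, 0, 0, 0],
)

```text
t: 5.55
eef_pos: [0.4396, 0.0125, 0.0574]
tool_rot: [0.0, -0.707, 0.708, -0.0]
contact_force: [0.6, -0.8, -1.2]
finger_gap: 0.0217
```

Request:
drive_tool(
  increments=[1, -0.001, 0, 0.0045, 0, 1, 0, -0.005, 0, 0, 1, 0, -0.005, 0, 0, 1, 0, -0.004, 0, 0, 1, 0, 0, 0, 0],
)

```text
t: 6.05
eef_pos: [0.4538, 0.0138, 0.0521]
tool_rot: [0.0, -0.707, 0.708, -0.0]
contact_force: [0.0, 0.1, -1.3]
finger_gap: 0.0216
```

Request:
drive_tool(
  increments=[1, 0, -0.002, -0.001, 0, 1, 0, 0, 0, 0],
)

```text
t: 6.25
eef_pos: [0.4553, 0.0137, 0.0531]
tool_rot: [0.0, -0.707, 0.708, -0.0]
contact_force: [-0.5, 1.0, -1.4]
finger_gap: 0.0218
```

Run:
```python
from h import *
s=bot.observe();print(s['t'],s['eef_pos'],s['contact_force'])
a=snap('side','s4.png');b=snap('top','t4.png')
o=np.hstack([cv2.resize(a[235:285,190:240+10],(480,400),interpolation=2),cv2.resize(b[175:225,190:230],(320,400),interpolation=2)])
cv2.imwrite('pics/c4.png',o)
```

```text
6.25 [0.455257   0.01373927 0.05311457] [-0.52075085  0.97374114 -1.38777295]
```

View pics/c4.png

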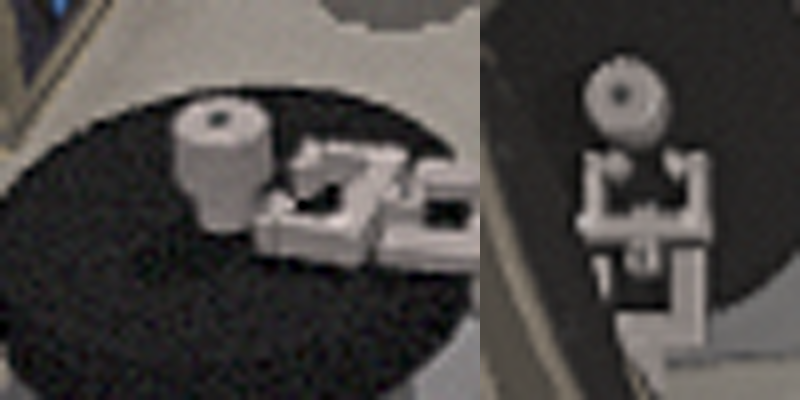

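The tail sits centred in the slot and the prong ends are just behind the clip's back. I'll push gently from here.

Request:
drive_tool(
  increments=[1, 0, -0.002, 0, 0, 1, 0, -0.002, 0, 0, 1, 0, -0.002, 0, 0, 1, 0, 0, 0, 0],
)

```text
t: 6.75
eef_pos: [0.4614, 0.0137, 0.053]
tool_rot: [0.0, -0.707, 0.708, -0.0]
contact_force: [-0.2, 0.0, -0.9]
finger_gap: 0.0218
```

Request:
drive_tool(
  increments=[1, 0, -0.002, 0, 0, 1, 0, -0.002, 0, 0, 1, 0, 0, 0, 0],
)

```text
t: 7.05
eef_pos: [0.4653, 0.0137, 0.053]
tool_rot: [0.0, -0.707, 0.708, -0.0]
contact_force: [0.1, 0.0, -1.6]
finger_gap: 0.0214
```

Request:
drive_tool(
  increments=[1, 0, -0.001, 0, 0, 1, 0, -0.001, 0, 0, 1, 0, 0, 0, 0],
)

```text
t: 7.35
eef_pos: [0.4672, 0.0137, 0.053]
tool_rot: [0.0, -0.707, 0.708, 0.0]
contact_force: [0.5, -0.2, -0.5]
finger_gap: 0.0218
```

Request:
drive_tool(
  increments=[1, 0, -0.001, 0, 0, 1, 0, -0.001, 0, 0, 1, 0, 0, 0, 0],
)

```text
t: 7.65
eef_pos: [0.4681, 0.0136, 0.0527]
tool_rot: [-0.001, -0.707, 0.708, 0.001]
contact_force: [-5.1, 0.5, -0.4]
finger_gap: 0.0219
```

Request:
drive_tool(
  increments=[1, 0, -0.001, 0, 0, 1, 0, 0, 0, 0],
)

```text
t: 7.85
eef_pos: [0.4686, 0.0135, 0.0525]
tool_rot: [-0.001, -0.707, 0.708, 0.001]
contact_force: [-6.5, -0.4, 0.5]
finger_gap: 0.0221
```

Request:
drive_tool(
  increments=[1, 0, -0.001, 0, 0, 1, 0, 0, 0, 0],
)

```text
t: 8.05
eef_pos: [0.4698, 0.0135, 0.0526]
tool_rot: [-0.001, -0.707, 0.708, 0.001]
contact_force: [-5.7, -0.1, -0.5]
finger_gap: 0.0219
```

Request:
drive_tool(
  increments=[1, 0, -0.001, 0, 0, 1, 0, 0, 0, 0],
)

```text
t: 8.25
eef_pos: [0.4712, 0.0135, 0.0527]
tool_rot: [-0.001, -0.707, 0.708, 0.001]
contact_force: [-5.4, 0.5, -1.3]
finger_gap: 0.0219
```

Request:
drive_tool(
  increments=[1, 0, -0.001, 0, 0, 1, 0, 0, 0, 0],
)

```text
t: 8.45
eef_pos: [0.4728, 0.0136, 0.0529]
tool_rot: [-0.0, -0.707, 0.708, 0.0]
contact_force: [-3.1, 0.9, -1.7]
finger_gap: 0.0215
```

Request:
drive_tool(
  increments=[1, 0, -0.001, 0, 0, 1, 0, -0.001, 0, 0, 1, 0, 0, 0, 0],
)

```text
t: 8.75
eef_pos: [0.4757, 0.0138, 0.0532]
tool_rot: [0.0, -0.707, 0.708, -0.0]
contact_force: [-0.0, -0.5, -0.9]
finger_gap: 0.0217
```

Request:
drive_tool(
  increments=[1, 0, -0.001, 0, 0, 1, 0, -0.001, 0, 0, 1, 0, 0, 0, 0],
)

```text
t: 9.05
eef_pos: [0.4775, 0.0137, 0.0531]
tool_rot: [0.0, -0.707, 0.708, -0.0]
contact_force: [-0.3, 0.4, -1.4]
finger_gap: 0.0218
```

Request:
drive_tool(
  increments=[1, 0, -0.001, 0, 0, 1, 0, 0, 0, 0],
)

```text
t: 9.25
eef_pos: [0.4783, 0.0137, 0.0531]
tool_rot: [0.0, -0.707, 0.708, -0.0]
contact_force: [-0.3, 0.3, -1.0]
finger_gap: 0.0215
```

Request:
drive_tool(
  increments=[1, 0, -0.001, 0, 0, 1, 0, 0, 0, 0],
)

```text
t: 9.45
eef_pos: [0.4793, 0.0137, 0.053]
tool_rot: [0.0, -0.707, 0.708, -0.0]
contact_force: [0.3, -0.0, -0.9]
finger_gap: 0.0218
```

Request:
drive_tool(
  increments=[1, 0, -0.001, 0, 0, 1, 0, 0, 0, 0],
)

```text
t: 9.65
eef_pos: [0.4802, 0.0136, 0.053]
tool_rot: [0.0, -0.707, 0.708, -0.0]
contact_force: [1.3, -0.1, -1.1]
finger_gap: 0.0218
```

Request:
drive_tool(
  increments=[1, 0, -0.001, 0, 0, 1, 0, 0, 0, 0],
)

```text
t: 9.85
eef_pos: [0.4811, 0.0136, 0.053]
tool_rot: [-0.0, -0.707, 0.708, 0.0]
contact_force: [0.9, -0.3, -1.8]
finger_gap: 0.0217
```

Request:
drive_tool(
  increments=[1, 0, -0.001, 0, 0, 1, 0, 0, 0, 0],
)

```text
t: 10.05
eef_pos: [0.4812, 0.0136, 0.0527]
tool_rot: [-0.001, -0.707, 0.708, 0.0]
contact_force: [-5.7, 0.0, 0.0]
finger_gap: 0.0218
```

Request:
drive_tool(
  increments=[1, 0, -0.001, 0, 0, 1, 0, 0, 0, 0],
)

```text
t: 10.25
eef_pos: [0.4813, 0.0135, 0.0524]
tool_rot: [-0.001, -0.707, 0.708, 0.001]
contact_force: [-9.4, 0.0, -0.4]
finger_gap: 0.0219
```

Request:
drive_tool(
  increments=[1, 0, -0.001, -0.0005, 0, 1, 0, 0, 0, 0],
)

```text
t: 10.45
eef_pos: [0.4814, 0.0134, 0.0527]
tool_rot: [-0.002, -0.707, 0.708, 0.002]
contact_force: [-11.8, 0.2, 0.1]
finger_gap: 0.0218
```

Request:
drive_tool(
  increments=[1, 0, -0.001, 0, 0, 1, 0, 0, 0, 0, 1, 0, 0, 0, 0],
)

```text
t: 10.75
eef_pos: [0.4815, 0.0133, 0.0524]
tool_rot: [-0.003, -0.707, 0.707, 0.002]
contact_force: [-17.3, 0.5, 2.2]
finger_gap: 0.0218
```

About 17 N, and the TCP no longer moves forward. Holding.

Request:
drive_tool(
  increments=[1, 0, 0, 0, 0, 1, 0, 0, 0, 0, 1, 0, 0, 0, 0, 1, 0, 0, 0, 0, 1, 0, 0, 0, 0],
)

```text
t: 11.25
eef_pos: [0.4815, 0.0133, 0.0524]
tool_rot: [-0.003, -0.707, 0.707, 0.002]
contact_force: [-16.6, -0.2, 1.4]
finger_gap: 0.022
```

Run:
```python
from h import *
s=bot.observe();print(s['t'],s['eef_pos'],s['contact_force'])
a=snap('side','s5.png');b=snap('top','t5.png')
o=np.hstack([cv2.resize(a[235:285,190:240+10],(480,400),interpolation=2),cv2.resize(b[175:225,190:230],(320,400),interpolation=2)])
cv2.imwrite('pics/c5.png',o)
```

```text
11.25 [0.48146536 0.01329792 0.05238603] [-16.58189433  -0.20199202   1.43781228]
```

View pics/c5.png

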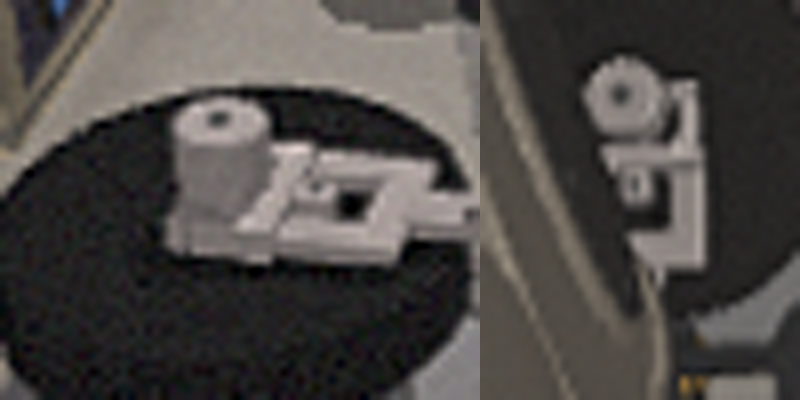

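The jaws surround the shaft, the clip lies flat, and the press held at about 17 N for over half a second. Backing off.

Request:
drive_tool(
  increments=[1, 0, 0.003, 0, 0, 1, 0, 0.006, 0, 0, 1, 0, 0.008, 0, 0, 1, 0, 0.009, 0, 0, 1, 0, 0.008, 0, 0],
)

```text
t: 11.85
eef_pos: [0.4503, 0.0137, 0.0536]
tool_rot: [0.0, -0.707, 0.708, -0.0]
contact_force: [-0.4, 0.4, -1.1]
finger_gap: 0.0218
```

Request:
drive_tool(
  increments=[1, 0, 0, 0, 0, 1, 0, 0, -0.03, 0, 1, 0, 0, -0.03, 0, 1, 0, 0, -0.03, 0, 1, 0, 0, 0, 0],
)

```text
t: 12.35
eef_pos: [0.4533, 0.0139, 0.147]
tool_rot: [0.002, -0.707, 0.708, -0.002]
contact_force: [0.2, 0.1, -0.6]
finger_gap: 0.0217
```

Request:
drive_tool(
  increments=[1, 0.035, 0.002, 0, 0, 1, 0.04, 0.002, 0, 0, 1, 0.04, 0.002, 0, 0, 1, 0.04, 0.002, 0, 0, 1, 0.04, 0, 0, 0],
)

```text
t: 12.85
eef_pos: [0.4422, -0.1829, 0.143]
tool_rot: [-0.0, -0.707, 0.708, 0.0]
contact_force: [0.1, -0.4, -1.2]
finger_gap: 0.0216
```

Request:
drive_tool(
  increments=[1, 0.04, 0, 0, 0, 1, 0.04, 0, 0, 0, 1, 0.022, 0, 0, 0, 1, 0, 0, 0, -0.065, 1, 0, 0, 0, 0],
)

```text
t: 13.35
eef_pos: [0.4423, -0.2838, 0.1426]
tool_rot: [0.0, 0.729, -0.684, -0.0]
contact_force: [-0.7, 0.6, -0.7]
finger_gap: 0.0219
```

Request:
drive_tool(
  increments=[1, 0.0025, 0, 0.02, 0, 1, 0, 0, 0.03, 0, 1, 0, 0, 0.02, 0, 1, 0, 0, 0, 0],
)

```text
t: 13.75
eef_pos: [0.4414, -0.2843, 0.071]
tool_rot: [0.001, 0.729, -0.684, -0.002]
contact_force: [0.5, -0.2, -0.2]
finger_gap: 0.0219
```

Request:
drive_tool(
  increments=[1, 0.002, -0.001, 0.007, 0, 1, 0, 0, 0, 0, 1, 0, 0, 0, 0],
)

```text
t: 14.05
eef_pos: [0.4445, -0.2879, 0.0672]
tool_rot: [-0.0, 0.729, -0.684, 0.0]
contact_force: [0.1, -0.3, -1.1]
finger_gap: 0.0219
```

Request:
drive_tool(
  increments=[1, -0.0016, 0.0017, 0.006, 0, 1, 0, 0, 0.004, 0, 1, 0, 0, 0, 0, 1, 0, 0, 0, 0],
)

```text
t: 14.45
eef_pos: [0.4421, -0.2862, 0.0564]
tool_rot: [0.0, 0.729, -0.684, -0.0]
contact_force: [-0.3, -0.2, -0.5]
finger_gap: 0.0215
```

Request:
drive_tool(
  increments=[1, 0, 0, 0.006, 0, 1, 0, 0, 0.006, 0, 1, 0, 0, 0.005, 0, 1, 0, 0, 0, 0, 1, 0, 0, 0, 0],
)

```text
t: 14.95
eef_pos: [0.4421, -0.2862, 0.0393]
tool_rot: [0.0, 0.729, -0.684, -0.0]
contact_force: [0.4, 0.3, -1.9]
finger_gap: 0.0221
```

Request:
drive_tool(
  increments=[1, 0, 0, 0.0015, 0, 1, 0, 0, 0, 0, -0.5, 0, 0, 0, 0, -1, 0, 0, 0, 0, -1, 0, 0, 0, 0],
)

```text
t: 15.45
eef_pos: [0.4423, -0.2863, 0.0381]
tool_rot: [-0.0, 0.729, -0.684, 0.0]
contact_force: [0.1, 0.5, 1.1]
finger_gap: 0.0423
```

Request:
drive_tool(
  increments=[-1, 0, 0, 0, 0, -1, 0, 0, 0, 0, -1, 0, 0, 0, 0, -1, 0, 0, 0, 0, -1, 0, 0, 0, 0],
)

```text
t: 15.95
eef_pos: [0.4422, -0.2862, 0.038]
tool_rot: [-0.0, 0.729, -0.684, -0.0]
contact_force: [-0.6, 0.2, -0.7]
finger_gap: 0.0819
```

Request:
drive_tool(
  increments=[-1, 0, 0, -0.01, 0, -1, 0, 0, -0.02, 0, -1, 0, 0, -0.03, 0, -1, 0, 0, -0.04, 0, -1, 0, 0, -0.04, 0],
)

```text
t: 16.45
eef_pos: [0.4418, -0.286, 0.1801]
tool_rot: [-0.0, 0.729, -0.684, -0.0]
contact_force: [1.2, -0.4, -0.1]
finger_gap: 0.0941
```

Request:
drive_tool(
  increments=[-1, 0.035, 0.03, 0, 0, -1, 0.035, 0.03, 0, 0, -1, 0.035, 0.03, 0, 0, -1, 0.035, 0.03, 0, 0, -1, 0.035, 0.03, 0, 0],
)

```text
t: 16.95
eef_pos: [0.3024, -0.4717, 0.179]
tool_rot: [-0.0, 0.729, -0.684, 0.0]
contact_force: [0.3, -0.7, -0.8]
finger_gap: 0.0938
```

Run:
```python
from h import *
s=bot.observe();print(s['t'],s['eef_pos'],s['contact_force'],s['finger_gap'])
a=snap('side','s6.png');b=snap('top','t6.png')
o=np.hstack([cv2.resize(b[200:285,300:355],(300,464),interpolation=2),cv2.resize(b[160:225,180:240],(428,464),interpolation=2)])
cv2.imwrite('pics/c6.png',o)
```

```text
16.95 [ 0.30235546 -0.47169204  0.17901697] [ 0.26194062 -0.73732618 -0.7660341 ] 0.09380062064461782
```

View pics/c6.png

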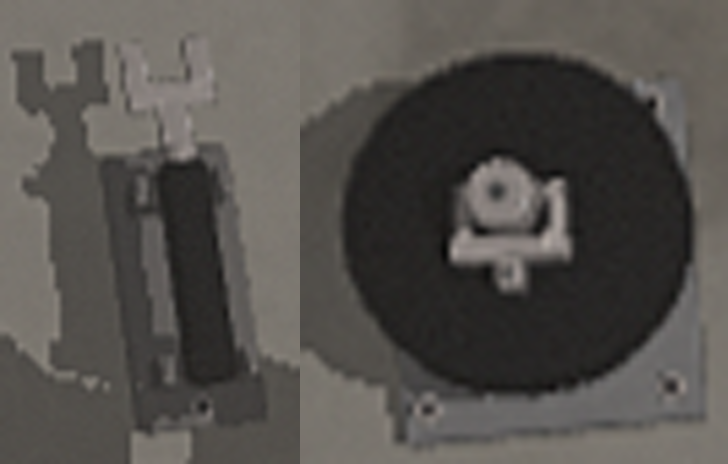

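View pics/s6.png

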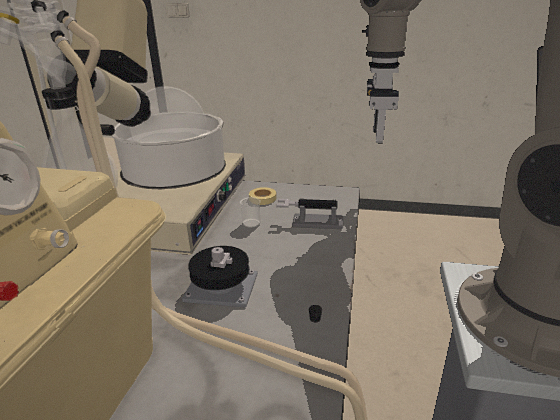

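The fork lies in its saddles as at the start, the clip is round the shaft with its tail toward the robot, and the bystanders haven't moved. Handing in.

```bash
python3 -c "
from bench import bot
print(bot.close_job())"
```

```text
the job is handed in; nothing more can be done
None
```

The clip is home in the groove and the fork is back in its stand. I handed the job in at about 17 s of the 61 s allowed; the hand-in reports no verdict.

- **Push:** The jaws met the neck and the readings between steps rose to about 6.5 N. They then fell to near zero as the clip snapped forward. It bottomed with the tool at x = 0.481 m, about 13.5 mm after first contact, where about 12 mm was expected.
- **Press:** I held 16.6–17.3 N by the wrist force reading for over half a second, slightly under the 18 N target. The tool did not creep forward, and no reading went above 17.3 N. Fork-to-clip force was not measured separately.
- **Return:** I laid the fork back within about 1 mm of the tool pose at which I picked it up, released it and moved the arm clear.
- **Last pictures:** The clip lies flat round the shaft, the fork is in both saddles as at the start, and the beaker, tape and stopper look unmoved. These are judgements by eye. I did not re-measure the clip's offset from the shaft axis, and nothing else disagreed.

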